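Line up the grease tins in the carrier tray and shut the retaining bar

ROBOT

A 6-joint arm with a two-finger parallel gripper is mounted at the origin on a cart in front of the work surface, level with it; the furniture and walls round the work are solid. World frame = base frame: x ahead of the robot, y to its left, z up, the work surface at z = 0. Lengths are in m, angles in rad, forces in N, time in s.
With the tool pointing down it reaches from about 0.35 to 0.775 m from the base axis. Payload 5.5 kg.
Tool frame: the origin (TCP) lies between the finger pads; the fingertips stand 8 mm ahead of it and the grasp point (between the pads) lies 11 mm behind it; z points along the fingers, y is the line along which they close (so a half turn about z gives the same grasp; the last joint's range is limited). The gripper opens to 85 mm and grips with 20 to 120 N. Pads are 22 mm wide; open, the fingers measure 114 mm over their backs; the gripper's body (76 mm by 85 mm) begins 54 mm behind the grasp point. The pads swing forward as they close: fully open they stand 13 mm farther back than shut.
Start: joints at [-1.482, 0.313, 0.046, 1.304, 0, 1.431], TCP at [0.13, -0.56, 0.239] pointing down, gripper open.
Joint ranges: [-2.76, 2.76], [-0.86, 1.69], [-1.03, 1.26], [-2.2, 2.34], [-1.47, 1.5], [-3.14, 3.14]. Speed limits (rad/s): [2.57, 2.57, 3.14, 3.14, 3.14, 3.14].

INTERFACE

Orientations are given as a unit quaternion [w, x, y, z].
In Python, from workcell import env gives the robot as it stands.
- The arm moves only by the tool move_arm, never from a script. Its argument "moves" is one flat list of numbers, 5 for each row, row after row: the shift along the world's x, y, z in m, then the turn about the world's z in rad, then the finger opening in m, from 0 to 0.0854. A call has 1 to 12 rows; each row is the pose to reach, as a shift and turn from the pose commanded when the call began; what a row does not reach only later rows make up. A row lasts 1/12 s, in which the tool goes at most 41.7 mm and 7.16 degrees, less where a joint would pass 70% of its speed; a pose out of reach is approached as far as the arm can. A call with a gripper value outside its range is refused whole. The fingers move at their own pace and stop on an object; "newtons" is the grip in N (left out, the last holds). Time passes only in rows, so rows that repeat a pose let the fingers close. It gives the time, the measured TCP pose, the force, the opening and the grip force at its end, in the units of the state.
- env.get_state(): the state, without advancing time (a new reading comes with each control period).
- env.read_camera(name): name is "side" or "top"; returns a dict with "pixels" (384x512x3 uint8, red, green, blue), "camera_matrix" (3x3 intrinsics, pixels), "distortion" ([k1, k2, p1, p2, k3] as OpenCV has them; the pictures are not rectified), "rvec" (rotation vector, rad) and "tvec" (3), from world to camera coordinates, as OpenCV has them. Camera axes: x right, y down, z forward; pixel columns grow to the right and rows downward; lengths in m; the calibration is good to about 2 mm. A picture is of the moment at which its call begins. There is no depth.
- env.hand_in(): hands the job in; it is judged then, once.
The state is a dict: "clock": time; "joint_pos": joint angles; "qvel": joint speeds; "tau": joint torques, N m; "tcp_pos": TCP position; "orientation": TCP orientation; "wrist_force": force on the tool from outside, world axes, zero at the start; "ft_torque": the same for the moment, N m; "finger_gap": finger opening in m; "grip_force": force on a finger pad.
Only numpy, scipy, OpenCV 4.12 (cv2) and the standard library are available. Lean on these libraries where they do the work, as an engineer would, in place of code of your own. Each camera call takes 0.05 s, during which the arm holds its last target. There are 200 camera calls.

TASK

Push the four grease tins that stand on the black tray along its floor, without lifting or tipping any of them, into two neat rows of two: two in each lane, the first up against the end stop and the second touching it, so that they sit on the white marks. Finish with the red retaining bar swung fully shut across the mouths of the lanes.

Things in the scene. Friction and masses are not known exactly. Their poses are not given: they have to be found in the camera images.
- tray: Fixed aluminium tray, black floor, 362 x 172 mm. Origin on the bench under the middle of the lane mouths; x along the lanes to the end stop, y across, z up. Floor z = 12 mm, inside x -200..150, y -80..80 mm; rims and divider only 7 mm above it. Divider 8 mm wide on y = 0, x 14..150 mm, parts two 76 mm lanes with centres y = +42 and -42 mm. End stop x = 150 mm; open apron x < 0.
- gate (a joint): Red retaining bar on an upright hinge beside the tray's -y rim: 0 = shut across both lane mouths (middle line at tray x = -2 mm, against its stop); grows as it swings back over the apron and out beyond the -y rim (to 2.3 rad); stays where left. Bar 10 mm wide, 190 mm long, 21 to 30 mm above the bench.
- gate_hinge (a point): Point on the upright hinge axis of the red bar, 30 mm above the bench, at tray x = -2, y = -97 mm.
- gate_knob (a point): Centre of the top of the black round knob on the red bar: 16 mm diameter, 34 mm tall (from 30 to 64 mm above the bench), 120 mm from the hinge axis. When shut it is at tray x = -2, y = +23 mm.
- tin_1: One of four alike grey grease tins with yellow-marked lids, 71 mm diameter, 59 mm tall, 0.2 kg, standing on the tray. Origin at the centre of its underside, z up.
- tin_2: One of four alike grey grease tins with yellow-marked lids, 71 mm diameter, 59 mm tall, 0.2 kg, standing on the tray. Origin at the centre of its underside, z up.
- tin_3: One of four alike grey grease tins with yellow-marked lids, 71 mm diameter, 59 mm tall, 0.2 kg, standing on the tray. Origin at the centre of its underside, z up.
- tin_4: One of four alike grey grease tins with yellow-marked lids, 71 mm diameter, 59 mm tall, 0.2 kg, standing on the tray. Origin at the centre of its underside, z up.
- spot_1 (a point): Centre of a small white mark on the tray floor: place for a tin, at tray x = 114.5, y = 42 mm (inner place, tin against the end stop).
- spot_2 (a point): Centre of a small white mark on the tray floor: place for a tin, at tray x = 43.5, y = 42 mm (outer place, tin touching the inner one).
- spot_3 (a point): Centre of a small white mark on the tray floor: place for a tin, at tray x = 114.5, y = -42 mm (inner place, tin against the end stop).
- spot_4 (a point): Centre of a small white mark on the tray floor: place for a tin, at tray x = 43.5, y = -42 mm (outer place, tin touching the inner one).
There are look-alikes about, which are no part of the job. Leave any blue look-alike of the tin_1 alone.

How it is judged:
At the end, for the whole second after the job is handed in: A tin stands upright on the tray floor within 8 mm of each of the four marks, at rest, and the red bar is shut to within 0.06 rad (((horizontal distance between tin_1 and spot_1 below 0.008 m and z of tin_1 in the frame of tray below 0.016 m) or (horizontal distance between tin_2 and spot_1 below 0.008 m and z of tin_2 in the frame of tray below 0.016 m) or (horizontal distance between tin_3 and spot_1 below 0.008 m and z of tin_3 in the frame of tray below 0.016 m) or (horizontal distance between tin_4 and spot_1 below 0.008 m and z of tin_4 in the frame of tray below 0.016 m)) and ((horizontal distance between tin_1 and spot_2 below 0.008 m and z of tin_1 in the frame of tray below 0.016 m) or (horizontal distance between tin_2 and spot_2 below 0.008 m and z of tin_2 in the frame of tray below 0.016 m) or (horizontal distance between tin_3 and spot_2 below 0.008 m and z of tin_3 in the frame of tray below 0.016 m) or (horizontal distance between tin_4 and spot_2 below 0.008 m and z of tin_4 in the frame of tray below 0.016 m)) and ((horizontal distance between tin_1 and spot_3 below 0.008 m and z of tin_1 in the frame of tray below 0.016 m) or (horizontal distance between tin_2 and spot_3 below 0.008 m and z of tin_2 in the frame of tray below 0.016 m) or (horizontal distance between tin_3 and spot_3 below 0.008 m and z of tin_3 in the frame of tray below 0.016 m) or (horizontal distance between tin_4 and spot_3 below 0.008 m and z of tin_4 in the frame of tray below 0.016 m)) and ((horizontal distance between tin_1 and spot_4 below 0.008 m and z of tin_1 in the frame of tray below 0.016 m) or (horizontal distance between tin_2 and spot_4 below 0.008 m and z of tin_2 in the frame of tray below 0.016 m) or (horizontal distance between tin_3 and spot_4 below 0.008 m and z of tin_3 in the frame of tray below 0.016 m) or (horizontal distance between tin_4 and spot_4 below 0.008 m and z of tin_4 in the frame of tray below 0.016 m)) and value of joint gate below 0.06 rad and angle between each of tin_1, tin_2, tin_3, tin_4's own z axis and vertical below 0.1 rad and linear speed of each of tin_1, tin_2, tin_3, tin_4 below 0.02 m/s); the robot touches nothing.
It fails at once if a tin is lifted more than 13 mm off the tray floor (z of any of tin_1, tin_2, tin_3, tin_4 in the frame of tray above 0.025 m).
It fails at once if a tin is tipped more than 0.5 rad (angle between any of tin_1, tin_2, tin_3, tin_4's own z axis and vertical above 0.5 rad).
It also fails if it takes over 62 s, if anything falls off the work surface, if the arm or the gripper's body presses on something with over 40 N, if the wrist force passes 120 N, or if a joint passes its speed limit or range.

## Working session

There is one attempt and no reset: what is moved stays moved. The work goes in short steps, Python scripts to look and compute and a tool call to move; the robot and the scene stay as the last step left them, time stands still between calls to the robot, and variables do not carry over. Pictures are saved under pics/ and viewed, at most 10 in all, crops included, and the job is handed in when it is done.

Besides the shell and the picture viewer there is one more tool, called after "Emit:" as name(argument=value, ...) on one line, values as JSON. move_arm: Moves the arm, as the interface text tells. Its arguments: {"type":"object","properties":{"moves":{"type":"array"},"newtons":{"type":"number"}},"required":["moves"]}

```bash
mkdir -p pics
cat > h.py <<'E'
import numpy as np, cv2
from workcell import env
def cam(n):
    c=env.read_camera(n); c['K']=np.array(c['camera_matrix']);c['D']=np.array(c['distortion'])
    c['R']=cv2.Rodrigues(np.array(c['rvec'],float))[0]; c['t']=np.array(c['tvec'],float).ravel(); return c
def ray(c,uv,z):
    p=cv2.undistortPoints(np.array(uv,float).reshape(-1,1,2),c['K'],c['D']).reshape(-1,2)
    d=np.c_[p,np.ones(len(p))]@c['R']; o=-c['R'].T@c['t']
    return o+d*((z-o[2])/d[:,2])[:,None]
def proj(c,P): return cv2.projectPoints(np.array(P,float).reshape(-1,3),np.array(c['rvec'],float),c['t'],c['K'],c['D'])[0].reshape(-1,2)
def save(c,n): cv2.imwrite('pics/'+n,cv2.cvtColor(c['pixels'],cv2.COLOR_RGB2BGR))
E
python3 - <<'E'
from h import *
for n in('top','side'):
    c=cam(n); im=c['pixels']; cv2.imwrite(f'pics/{n}0.png',cv2.resize(im[:,:,::-1],None,fx=1.5,fy=1.5))
    print(n,-c['R'].T@c['t'])
    hsv=cv2.cvtColor(im,cv2.COLOR_RGB2HSV)
    for nm,lo,hi in (('yellow',(20,120,100),(35,255,255)),('red',(0,140,80),(8,255,255)),('white',(0,0,200),(180,40,255))):
        m=cv2.inRange(hsv,lo,hi); k,l,s,ce=cv2.connectedComponentsWithStats(m)
        for i in range(1,k):
            if s[i,4]>12: print(nm,s[i],ce[i].round(1))
print(env.get_state())
E
```

```text
top [0.46713518 0.19472832 0.99174598]
yellow [   0   61   66   70 2587] [28.1 93.9]
yellow [78 72  9  8 31] [81.8 76. ]
yellow [185 153  19  19 247] [193.6 162.1]
yellow [216 169  18  18 254] [224.6 177.5]
yellow [164 199  19  19 254] [172.9 208.2]
yellow [148 242  19  19 259] [156.8 251.1]
yellow [428 271   7   6  37] [430.6 273.5]
red [139 110  14  11  25] [143.7 116.5]
red [214 223  13  42 155] [219.6 244.1]
red [ 14 231   8   8  63] [ 17.5 234.5]
red [208 273   8  22  85] [211.2 283.5]
side [ 0.41319864 -0.52256699  0.54816106]
yellow [ 146    8   76   31 1037] [184.   17.3]
yellow [309  26  49  33 616] [336.2  43. ]
yellow [121  69  11   4  15] [126.3  70.3]
yellow [115  81   4   9  13] [116.6  85. ]
yellow [ 98 114  31  21 141] [113.6 128. ]
yellow [289 114  12   5  42] [294.3 115.7]
yellow [175 145   7   7  33] [178.3 148.3]
yellow [217 147  16   8  96] [224.7 150.7]
yellow [265 152  17   8 104] [272.8 155.6]
yellow [256 169  18   9 130] [264.5 173.2]
red [280  54   4   6  18] [281.5  56.5]
red [139 191  26   3  61] [151.7 191.7]
red [171 191  12   3  28] [176.4 191.7]
white 
[... 378 characters left out ...]
'clock': 0.1, 'joint_pos': array([-1.48158984e+00,  3.13927784e-01,  4.50983270e-02,  1.30362941e+00,
       -3.82580927e-05,  1.43120606e+00]), 'qvel': array([ 0.00136888, -0.00074103,  0.00255529, -0.0014723 , -0.00062712,
       -0.00117524]), 'tau': array([ 2.87468392e-03, -4.81723809e+01,  2.99244457e+01,  1.27397847e-02,
       -7.91003640e-05, -7.56820015e-06]), 'tcp_pos': array([ 0.13035762, -0.55956288,  0.23849899]), 'orientation': array([-8.31490116e-04,  9.93463293e-01,  1.14148997e-01,  1.81612809e-06]), 'wrist_force': array([ 0.8240212 , -0.00917659,  0.53236749]), 'ft_torque': array([-0.04247392, -0.04801166,  0.00808281]), 'grip_force': 0.0, 'finger_gap': 0.08577574161433588}
```

View pics/top0.png

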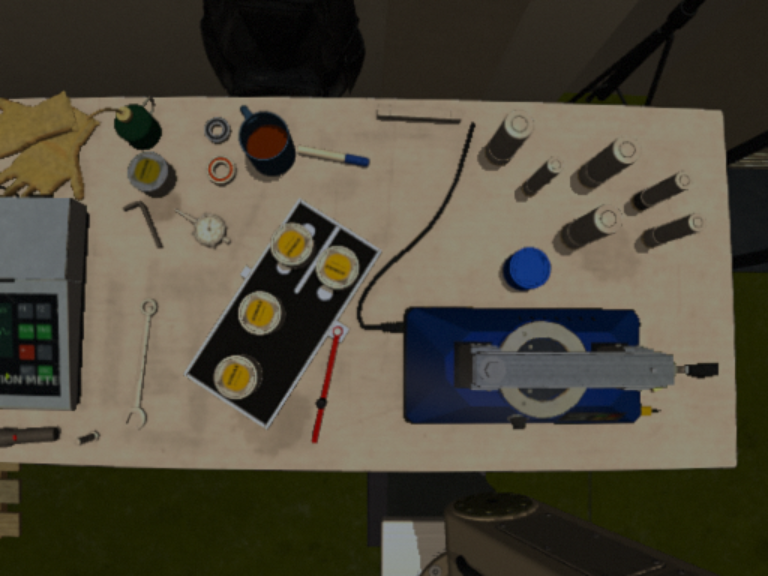

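View pics/side0.png

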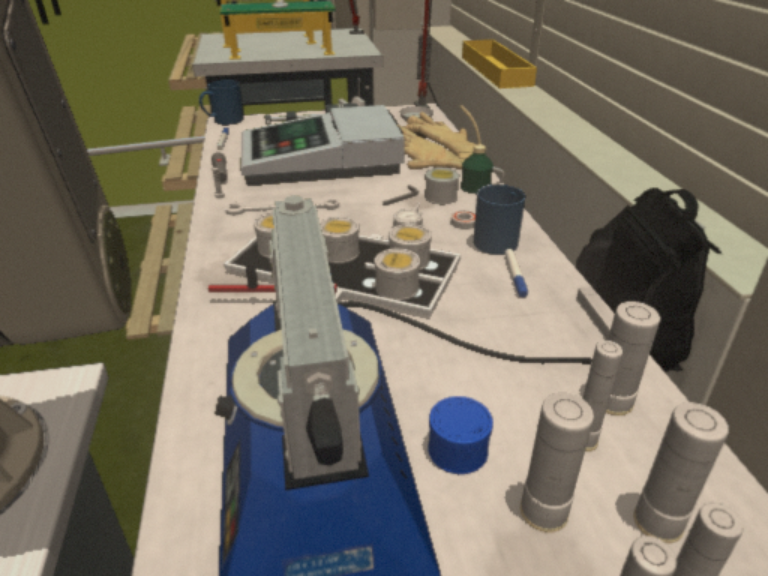

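The top view shows the tray with corners near (300,202), (380,250), (267,427), (188,375) in the 1.5x picture. The lanes are at the upper right. Two tins are near the lane ends and two are on the apron. The bar is swung out, with its hinge at (338,331) and its knob at (321,402). A grey tin off the tray at (150,172) and a blue one at (527,268) are look-alikes. The side view agrees, and shows a tall blue machine next to the tray.

```bash
cat > m.py <<'E'
from h import *
c=cam('top'); im=c['pixels']; hsv=cv2.cvtColor(im,cv2.COLOR_RGB2HSV)
# tray outline: (z=.019 rims) 
if __name__=='__main__':
    pts=np.array([[300,202],[380,250],[267,427],[188,375]])/1.5
    W=ray(c,pts,.019); print('corners',W.round(3)); print([np.linalg.norm(W[i]-W[(i+1)%4]).round(3) for i in range(4)])
    h=ray(c,np.array([[338,331]])/1.5,.03)[0]; k=ray(c,np.array([[321,402]])/1.5,.064)[0]; print('hinge',h,'knob',k,np.linalg.norm((h-k)[:2]))
    tip=ray(c,np.array([[315,441]])/1.5,.03)[0]; print('tip',tip)
    m=cv2.inRange(hsv,(20,120,100),(35,255,255)); n,l,s,ce=cv2.connectedComponentsWithStats(m)
    print('tins',[ray(c,ce[i],.071)[0].round(4) for i in range(1,n) if 200<s[i,4]<300])
    b=np.array([[405,308],[640,308],[640,422],[405,422],[527,268],[455,345],[717,370]])/1.5
    print('machine z=.1',ray(c,b,.1).round(3))
    print('base px',proj(c,[[0,0,0],[.13,-.56,.24],[.5,0,0]])*1.5)
    cv2.imwrite('pics/crop1.png',cv2.resize(im[120:300,110:280,::-1],None,fx=3.3,fy=3.3,interpolation=cv2.INTER_CUBIC))
E
python3 m.py
```

```text
corners [[0.696 0.308 0.019]
 [0.613 0.169 0.019]
 [0.311 0.356 0.019]
 [0.396 0.493 0.019]]
[np.float64(0.162), np.float64(0.356), np.float64(0.161), np.float64(0.352)]
hinge [0.47360076 0.2386343  0.03      ] knob [0.35905509 0.26283708 0.064     ] 0.11707469772523904
tip [0.29052509 0.27439504 0.03      ]
tins [array([0.6151, 0.3163, 0.071 ]), array([0.578, 0.24 , 0.071]), array([0.5017, 0.364 , 0.071 ]), array([0.3982, 0.4005, 0.071 ])]
machine z=.1 [[ 0.51   0.131  0.1  ]
 [ 0.514 -0.247  0.1  ]
 [ 0.333 -0.244  0.1  ]
 [ 0.334  0.13   0.1  ]
 [ 0.576 -0.063  0.1  ]
 [ 0.453  0.053  0.1  ]
 [ 0.414 -0.376  0.1  ]]
base px [[474.57060291 607.67020253]
 [889.4193763  571.93264847]
 [475.92165597 317.27534286]]
```

View pics/crop1.png

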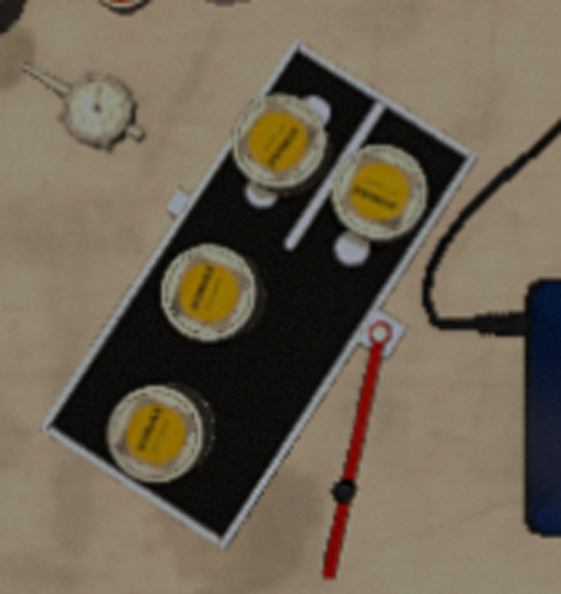

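The crop shows the rim, the divider, the marks, four tins and the bar, which stands at about 110°. A hinge worked out from the tray centre agrees with the measured one to within 2 mm. Before crossing the blue machine I need its height.

```bash
cat >> h.py <<'E'
def tri(a,b,ua,ub):
    P=[];x=[]
    for c,u in((a,ua),(b,ub)):
        P.append(np.c_[c['R'],c['t']]); x.append(cv2.undistortPoints(np.array(u,float).reshape(1,1,2),c['K'],c['D']).reshape(2,1))
    X=cv2.triangulatePoints(P[0],P[1],x[0],x[1]); X=(X[:3]/X[3]).ravel()
    return X,[np.linalg.norm(proj(c,X)[0]-u) for c,u in((a,ua),(b,ub))]
A=np.deg2rad(-31.7); XD=np.array([np.cos(A),np.sin(A)]); YD=np.array([-np.sin(A),np.cos(A)]); O=np.array([.5253,.3184])
def t2w(x,y): return O+x/1000*XD+y/1000*YD
def w2t(p): d=(np.asarray(p)[:2]-O)*1000; return np.array([d@XD,d@YD])
E
python3 - <<'E'
from h import *
a,b=cam('top'),cam('side')
for n,ua,ub in(('far top',(463,365),(294,203)),('lever',(715,370),(325,455)),('near top',(674,367),(322,385)),('turntable L/R',(503,370),(310,340)),('blue base corner',(405,310),(365,308))):
    print(n,*tri(a,b,np.array(ua)/1.5,np.array(ub)/1.5))
# refine tray: outer rim contour
im=a['pixels']; hsv=cv2.cvtColor(im,cv2.COLOR_RGB2HSV)
cor=ray(a,np.array([[300,202],[380,250],[267,427],[188,375]])/1.5,.019)
m=(hsv[...,2]<60).astype(np.uint8)*255; roi=np.zeros_like(m); cv2.fillConvexPoly(roi,(np.array([[300,192],[392,250],[267,440],[175,375]])/1.5).astype(int),255)
m&=roi; cn=max(cv2.findContours(m,cv2.RETR_EXTERNAL,cv2.CHAIN_APPROX_NONE)[0],key=cv2.contourArea)
w=ray(a,cn.reshape(-1,2),.014)[:,:2].astype(np.float32); r=cv2.minAreaRect(w); print('floor rect',r)
sp=[[114.5,42],[43.5,42],[114.5,-42],[43.5,-42],[-2,-97]]
print('spots px*',[(proj(a,[*t2w(*p),.012])[0]*1.0).round(1) for p in sp])
E
```

```text
far top [0.42803915 0.06769973 0.25864288] [np.float64(1.0768601049830293), np.float64(1.275905415387281)]
lever [ 0.42311101 -0.2744651   0.25346881] [np.float64(0.20354194690583727), np.float64(0.4398896407936119)]
near top [ 0.4274678  -0.21502518  0.25580969] [np.float64(0.1940513780035154), np.float64(0.3669829716376464)]
turntable L/R [ 0.42194997 -0.01491509  0.1346846 ] [np.float64(2.358982469923897), np.float64(3.262128342300691)]
blue base corner [0.50920301 0.12843295 0.06156043] [np.float64(0.20907511777160995), np.float64(0.24826889739127242)]
floor rect ((0.5060377717018127, 0.3351410925388336), (0.15946713089942932, 0.34929031133651733), 57.98128890991211)
spots px* [array([205.4, 154.5]), array([190.5, 177.4]), array([232.6, 171.7]), array([217.8, 194.7]), array([226.3, 221.1])]
```

The machine's column tops out at about z = 0.26, so I'll cross it at 0.40. The floor rectangle measures 159.5 x 349.3 mm (true size 160 x 350), so the tray frame is sound.

I'll set the fingers 50 mm apart as a V-pusher and push the third tin first, then the fourth.

Emit:
move_arm(moves=[0.12,0.18,0.16,0.57,0.05,0.12,0.18,0.16,0.57,0.05,0.12,0.18,0.16,0.57,0.05,0.12,0.18,0.16,0.57,0.05,0.12,0.18,0.16,0.57,0.05,0.12,0.18,0.16,0.57,0.05,0.12,0.18,0.16,0.57,0.05,0.32,0.56,0.16,1.46,0.05,0.32,0.56,0.16,1.46,0.05,0.32,0.56,0.16,1.46,0.05,0.32,0.56,0.16,1.46,0.05,0.32,0.56,0.16,1.46,0.05])

```text
clock: 1.25
tcp_pos: [0.3477, -0.1939, 0.3995]
orientation: [0.0, 0.755, 0.655, 0.0]
wrist_force: [1.2, -0.3, -0.2]
finger_gap: 0.0501
grip_force: 0.0
```

```bash
sed -i 's/^A=.*; XD/A=np.deg2rad(-31.9); XD/; s/O=np.array(.*$/O=np.array([.5262,.3203])/' h.py
cat >> h.py <<'E'
def st():
    s=env.get_state(); w,x,y,z=s['orientation']; print('t',s['clock'],'tcp',s['tcp_pos'].round(4),'tray',w2t(s['tcp_pos']).round(1),'yaw',(2*np.arctan2(y,x)).round(4) if abs(w)<.5 else 0,'F',s['wrist_force'].round(1),'gap',round(s['finger_gap'],4),'q',s['joint_pos'].round(2)); return s
E
python3 -c "
from h import *
st()
for p in [(-88,26),(-36,42),(7,42),(-195,3),(-60,-42),(7,-42)]: print(p,t2w(*p).round(4))"
```

```text
t 1.25 tcp [ 0.3477 -0.1939  0.3995] tray [ 120.2 -530.8] yaw 1.4292 F [ 1.2 -0.3 -0.2] gap 0.0501 q [-0.71 -0.03  0.03  1.63  0.    1.  ]
(-88, 26) [0.4652 0.3889]
(-36, 42) [0.5178 0.375 ]
(7, 42) [0.5543 0.3523]
(-195, 3) [0.3622 0.4259]
(-60, -42) [0.4531 0.3163]
(7, -42) [0.5099 0.2809]
```

Emit:
move_arm(moves=[0.1,0.194,0,0.5,0.05,0.1,0.194,0,0.5,0.05,0.1,0.194,0,0.5,0.05,0.1,0.194,0,0.5,0.05,0.1,0.194,0,0.5,0.05,0.117,0.583,-0.2,1.156,0.05,0.117,0.583,-0.2,1.156,0.05,0.117,0.583,-0.2,1.156,0.05,0.117,0.583,-0.2,1.156,0.05,0.117,0.583,-0.2,1.156,0.05,0.117,0.583,-0.2,1.156,0.05,0.117,0.583,-0.2,1.156,0.05])

```text
clock: 2.25
tcp_pos: [0.4566, 0.2517, 0.2677]
orientation: [0.0, 0.276, 0.961, 0.0]
wrist_force: [1.4, 0.1, 1.1]
finger_gap: 0.0501
grip_force: 0.0
```

Emit:
move_arm(moves=[0.0086,0.137,-0.118,0.003,0.05,0.0086,0.137,-0.118,0.003,0.05,0.0086,0.137,-0.118,0.003,0.05,0.0086,0.137,-0.118,0.003,0.05,0.0086,0.137,-0.118,0.003,0.05,0.0086,0.137,-0.118,0.003,0.05,0.0086,0.137,-0.118,0.003,0.05])

```text
clock: 2.83
tcp_pos: [0.465, 0.3866, 0.1498]
orientation: [-0.001, 0.275, 0.961, -0.001]
wrist_force: [0.3, -0.5, -0.5]
finger_gap: 0.0501
grip_force: 0.0
```

```bash
python3 -c "
from h import *
st()
c=cam('top'); cv2.imwrite('pics/t2.png',cv2.resize(c['pixels'][110:300,100:290,::-1],None,fx=3,fy=3))
c=cam('side'); cv2.imwrite('pics/s2.png',cv2.resize(c['pixels'][100:240,100:320,::-1],None,fx=3,fy=3))"
```

```text
t 2.8333 tcp [0.465  0.3866 0.1498] tray [-87.   23.9] yaw 2.584 F [ 0.3 -0.5 -0.5] gap 0.0501 q [ 0.56  0.41 -0.03  1.13 -0.    1.12]
```

View pics/s2.png

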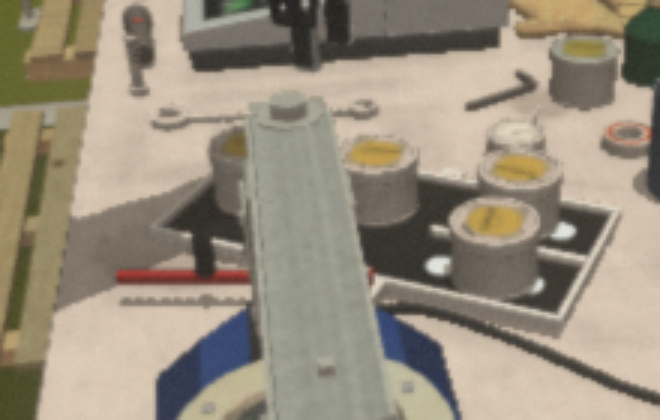

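The side view shows the fingers at (310,40), clear of the tins. Next I lower them behind the third tin and push.

Emit:
move_arm(moves=[0,0,-0.04,0,0.05,0,0,-0.08,0,0.05,0,0,-0.113,0,0.05,0,0,-0.113,0,0.05,0.009,-0.002,-0.113,0,0.05,0.018,-0.005,-0.113,0,0.05,0.026,-0.007,-0.113,0,0.05,0.035,-0.009,-0.113,0,0.05,0.044,-0.012,-0.113,0,0.05,0.053,-0.014,-0.113,0,0.05,0.053,-0.014,-0.113,0,0.05])

```text
clock: 3.85
tcp_pos: [0.5215, 0.3725, 0.0385]
orientation: [0.001, 0.277, 0.961, 0.001]
wrist_force: [-0.3, 0.3, 0.6]
finger_gap: 0.0498
grip_force: 0.0
```

```bash
cat >> h.py <<'E'
def look(name=None):
    c=cam('top'); hsv=cv2.cvtColor(c['pixels'],cv2.COLOR_RGB2HSV)
    m=cv2.inRange(hsv,(20,120,100),(35,255,255)); n,l,s,ce=cv2.connectedComponentsWithStats(m)
    for i in range(1,n):
        if 60<s[i,4]<300:
            p=ray(c,ce[i],.071)[0]; print('tin area',s[i,4],'px',ce[i].round(),'tray',w2t(p).round(1))
    if name: cv2.imwrite('pics/'+name,cv2.resize(c['pixels'][110:300,100:290,::-1],None,fx=3,fy=3))
E
python3 -c "
from h import *
st(); look('t3.png')"
```

```text
t 3.85 tcp [0.5215 0.3725 0.0385] tray [-31.6  41.8] yaw 2.5811 F [-0.3  0.3  0.6] gap 0.0498 q [ 0.5   0.56 -0.09  0.92 -0.    1.06]
tin area 253 px [194. 162.] tray [77.7 43.5]
tin area 256 px [225. 178.] tray [ 86.4 -40.7]
tin area 174 px [180. 186.] tray [ 9.8 38.9]
```

View pics/t3.png

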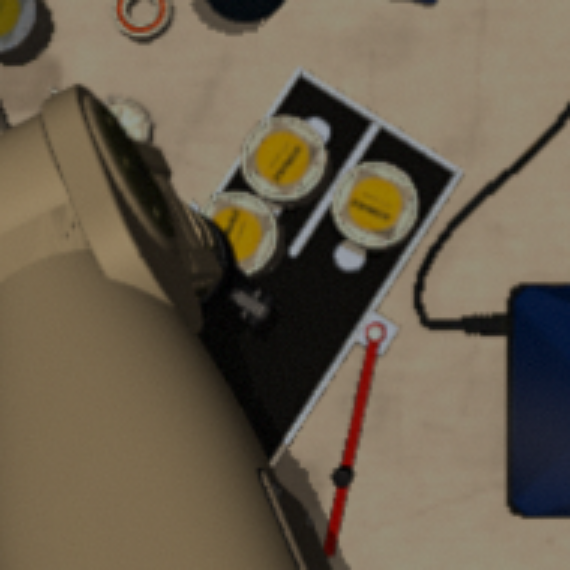

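The third tin is now behind the first tin in the +y lane, with its lid at (240,235) in the crop. I keep pushing towards the stop.

Emit:
move_arm(moves=[0.0065,-0.004,0,0,0.05,0.013,-0.008,0,0,0.05,0.0195,-0.012,0,0,0.05,0.0255,-0.016,0,0,0.05,0.0305,-0.019,0,0,0.05,0.0325,-0.02,0,0,0.05,0.034,-0.021,0,0,0.05,0.034,-0.021,0,0,0.05])

```text
clock: 4.57
tcp_pos: [0.5529, 0.3515, 0.0375]
orientation: [0.0, 0.276, 0.961, 0.0]
wrist_force: [-3.3, 0.9, 2.7]
finger_gap: 0.0501
grip_force: 1.9
```

```bash
python3 -c "
from h import *
st(); look('t4.png')"
```

```text
t 4.5667 tcp [0.5529 0.3515 0.0375] tray [ 6.2 40.6] yaw 2.5824 F [-3.3  0.9  2.7] gap 0.0501 q [ 0.44  0.58 -0.04  0.94 -0.    1.  ]
tin area 241 px [201. 150.] tray [112.3  43.6]
tin area 145 px [190. 174.] tray [48.4 36.2]
tin area 256 px [225. 177.] tray [ 86.5 -40.7]
```

Emit:
move_arm(moves=[0.0017,-0.001,0,0,0.05,0.0034,-0.0021,0,0,0.05,0.0034,-0.0021,0,0,0.05])

```text
clock: 4.87
tcp_pos: [0.555, 0.3502, 0.0375]
orientation: [-0.001, 0.275, 0.961, 0.0]
wrist_force: [-5.6, 3.4, 4.0]
finger_gap: 0.0498
grip_force: 3.6
```

```bash
python3 -c "
from h import *
st(); look()"
```

```text
t 4.8667 tcp [0.555  0.3502 0.0375] tray [ 8.7 40.6] yaw 2.5836 F [-5.6  3.4  4. ] gap 0.0498 q [ 0.44  0.59 -0.04  0.95  0.    1.  ]
tin area 250 px [202. 150.] tray [114.1  43.8]
tin area 138 px [190. 173.] tray [50.7 35.7]
tin area 253 px [225. 178.] tray [ 86.4 -40.7]
```

Emit:
move_arm(moves=[0.0013,-0.0008,0,0,0.05,0.0025,-0.0016,0,0,0.05,0.0025,-0.0016,0,0,0.05])

```text
clock: 5.17
tcp_pos: [0.5552, 0.35, 0.0374]
orientation: [-0.003, 0.275, 0.962, 0.001]
wrist_force: [-12.0, 7.5, 6.7]
finger_gap: 0.0496
grip_force: 6.9
```

```bash
python3 -c "
from h import *
st(); look()"
```

```text
t 5.1667 tcp [0.5552 0.35   0.0374] tray [ 9.  40.5] yaw 2.5852 F [-12.    7.5   6.7] gap 0.0496 q [ 0.44  0.59 -0.04  0.95  0.01  0.99]
tin area 246 px [202. 150.] tray [114.   43.9]
tin area 132 px [191. 173.] tray [51.1 35.2]
tin area 256 px [225. 178.] tray [ 86.4 -40.7]
```

The force doubled with no further motion, so that row is against the end stop. Next I back off and go behind the fourth tin.

Emit:
move_arm(moves=[-0.02,0.0125,0,0,0.05,-0.0425,0.0265,0,0,0.05,-0.0425,0.0265,0.04,0,0.05,-0.0425,0.0265,0.08,0,0.05,-0.0425,0.0265,0.1,0,0.05,-0.08,0.04,0.1,0,0.05,-0.12,0.05,0.1,0,0.05,-0.16,0.063,0.1,0,0.05,-0.196,0.0745,0.1,0,0.05,-0.196,0.0745,0.1,0,0.05,-0.196,0.0745,0.1,0,0.05])

```text
clock: 6.13
tcp_pos: [0.3614, 0.4229, 0.1377]
orientation: [0.001, 0.274, 0.962, -0.0]
wrist_force: [0.4, 0.8, 0.8]
finger_gap: 0.0499
grip_force: 0.0
```

```bash
python3 -c "
from h import *
st(); look()
c=cam('side'); cv2.imwrite('pics/s5.png',cv2.resize(c['pixels'][100:240,100:320,::-1],None,fx=3,fy=3))"
```

```text
t 6.1333 tcp [0.3614 0.4229 0.1377] tray [-1.941e+02  1.000e-01] yaw 2.5859 F [0.4 0.8 0.8] gap 0.0499 q [ 0.72  0.33 -0.19  1.05 -0.    1.28]
tin area 254 px [202. 150.] tray [114.2  43.5]
tin area 255 px [187. 175.] tray [43.4 40.3]
tin area 256 px [225. 178.] tray [ 86.3 -40.8]
tin area 261 px [157. 251.] tray [-151.     0.7]
```

View pics/s5.png

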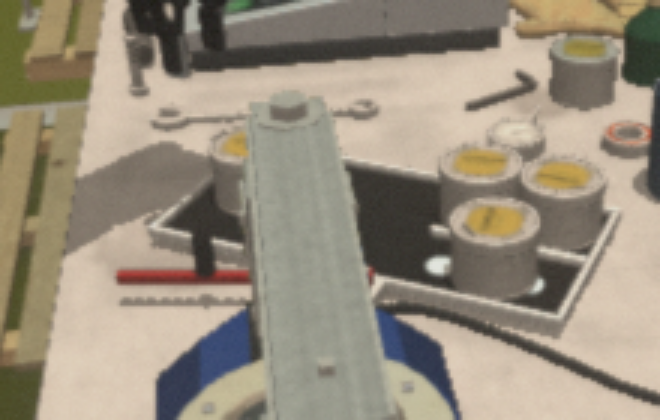

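The side view shows both tins seated in the +y lane, at (114,43.5) and (43,40). Next I push the fourth tin diagonally into the -y lane.

Emit:
move_arm(moves=[0,0,-0.04,0,0.05,0,0,-0.08,0,0.05,0,0,-0.1,0,0.05,0.0065,-0.0072,-0.1,0,0.05,0.013,-0.0144,-0.1,0,0.05,0.0195,-0.0216,-0.1,0,0.05,0.026,-0.0288,-0.1,0,0.05,0.0325,-0.036,-0.1,0,0.05,0.039,-0.0432,-0.1,0,0.05,0.0455,-0.0504,-0.1,0,0.05,0.052,-0.0576,-0.1,0,0.05,0.0585,-0.0648,-0.1,0,0.05])

```text
clock: 7.23
tcp_pos: [0.4218, 0.3571, 0.0378]
orientation: [0.0, 0.276, 0.961, 0.0]
wrist_force: [-0.3, 0.8, -1.0]
finger_gap: 0.0501
grip_force: 0.5
```

```bash
python3 -c "
from h import *
st(); look(); c=cam('side'); hsv=cv2.cvtColor(c['pixels'],cv2.COLOR_RGB2HSV)
m=cv2.inRange(hsv,(20,120,100),(35,255,255))[140:190,130:310]; n,l,s,ce=cv2.connectedComponentsWithStats(m)
for i in range(1,n):
  if s[i,4]>25: print(s[i,4],w2t(ray(c,ce[i]+[130,140],.071)[0]).round(1))"
```

```text
t 7.2333 tcp [0.4218 0.3571 0.0378] tray [-108.1  -24. ] yaw 2.5827 F [-0.3  0.8 -1. ] gap 0.0501 q [ 0.56  0.41 -0.33  0.82  0.    1.12]
tin area 249 px [202. 150.] tray [114.1  43.7]
tin area 252 px [187. 175.] tray [43.4 40.2]
tin area 256 px [225. 177.] tray [ 86.4 -40.7]
tin area 215 px [184. 228.] tray [-68.6 -24.6]
102 [47.7 27.9]
103 [117.7  30.8]
129 [ 90.  -52.6]
```

Emit:
move_arm(moves=[0.0062,-0.0069,0,0,0.05,0.0124,-0.0138,0,0,0.05,0.0186,-0.0206,0,0,0.05,0.0248,-0.0275,0,0,0.05,0.031,-0.0343,0,0,0.05,0.037,-0.0412,0,0,0.05,0.043,-0.048,0,0,0.05,0.0495,-0.052,0,0,0.05,0.056,-0.056,0,0,0.05,0.0625,-0.06,0,0,0.05])

```text
clock: 8.17
tcp_pos: [0.484, 0.2973, 0.0375]
orientation: [-0.0, 0.276, 0.961, -0.0]
wrist_force: [-2.1, 0.8, 1.6]
finger_gap: 0.0502
grip_force: 1.4
```

```bash
python3 -c "
from h import *
st(); look()"
```

```text
t 8.1667 tcp [0.484  0.2973 0.0375] tray [-23.7 -41.9] yaw 2.5827 F [-2.1  0.8  1.6] gap 0.0502 q [ 0.41  0.44 -0.29  0.84  0.    0.97]
tin area 238 px [202. 149.] tray [114.3  44.1]
tin area 71 px [192. 171.] tray [56.7 35.2]
tin area 248 px [225. 177.] tray [ 86.7 -40.7]
tin area 130 px [211. 202.] tray [ 19.7 -45.3]
```

Everything is on line, so I push on to the stop: about 33 mm more along the tray, slowing at the end.

Emit:
move_arm(moves=[0.0065,-0.004,0,0,0.05,0.013,-0.008,0,0,0.05,0.0195,-0.012,0,0,0.05,0.0235,-0.0147,0,0,0.05,0.026,-0.0162,0,0,0.05,0.028,-0.0174,0,0,0.05,0.0294,-0.0183,0,0,0.05,0.0294,-0.0183,0,0,0.05])

```text
clock: 8.88
tcp_pos: [0.5114, 0.2802, 0.0373]
orientation: [-0.002, 0.275, 0.961, 0.001]
wrist_force: [-6.7, 5.2, 3.1]
finger_gap: 0.0501
grip_force: 4.1
```

```bash
python3 -c "
from h import *
st(); look()"
```

```text
t 8.8833 tcp [0.5114 0.2802 0.0373] tray [  8.6 -41.8] yaw 2.5838 F [-6.7  5.2  3.1] gap 0.0501 q [ 0.36  0.47 -0.25  0.86  0.    0.92]
tin area 133 px [204. 147.] tray [122.4  43. ]
tin area 248 px [231. 168.] tray [114.7 -40.4]
```

The fourth tin is seated, with the force rising against the stop. I back off, lift, and go round behind the knob, turning +1.92 rad.

Emit:
move_arm(moves=[-0.017,0.0105,0,0,0.05,-0.036,0.0225,0,0,0.05,-0.036,0.0225,0.04,0.12,0.05,-0.036,0.0225,0.08,0.24,0.05,-0.036,0.0225,0.095,0.36,0.05,-0.07,0.005,0.095,0.48,0.03,-0.1,-0.01,0.095,0.6,0.01,-0.13,-0.028,0.095,0.72,0.01,-0.1616,-0.0451,0.095,0.84,0.01,-0.1616,-0.0451,0.095,0.96,0.01,-0.1616,-0.0451,0.095,1.08,0.01,-0.1616,-0.0451,0.095,1.2,0.01])

```text
clock: 9.93
tcp_pos: [0.3516, 0.2338, 0.1329]
orientation: [0.001, -0.318, 0.948, -0.001]
wrist_force: [0.6, 0.1, 0.1]
finger_gap: 0.0099
grip_force: 0.0
```

```bash
python3 -c "
from h import *
st(); look()"
```

```text
t 9.9333 tcp [0.3516 0.2338 0.1329] tray [-102.5 -165.7] yaw 3.7883 F [0.6 0.1 0.1] gap 0.0099 q [ 0.4   0.08 -0.51  0.97 -0.   -0.25]
tin area 254 px [202. 150.] tray [114.2  43.6]
tin area 256 px [231. 168.] tray [114.3 -40.5]
tin area 253 px [187. 175.] tray [43.3 40.1]
tin area 263 px [215. 193.] tray [ 43.4 -41.3]
```

All four tins are seated within about 2 mm. I finish the turn, lower behind the knob, and work out the arc.

Emit:
move_arm(moves=[-0.0015,0.001,0,0.12,0.01,-0.0015,0.001,0,0.24,0.01,-0.0015,0.001,0,0.36,0.01,-0.0015,0.001,0,0.48,0.01,-0.0015,0.001,0,0.6,0.01,-0.0015,0.001,0,0.718,0.01,-0.0015,0.001,-0.03,0.718,0.01,-0.0015,0.001,-0.06,0.718,0.01,-0.0015,0.001,-0.082,0.718,0.01,-0.0015,0.001,-0.082,0.718,0.01])

```text
clock: 10.82
tcp_pos: [0.3474, 0.2338, 0.0471]
orientation: [-0.003, -0.627, 0.779, 0.0]
wrist_force: [-0.3, -0.4, -0.6]
finger_gap: 0.0104
grip_force: 0.0
```

```bash
cat > arc.py <<'E'
from h import *
import sys
s=st(); p=s['tcp_pos']; w,x,y,z=s['orientation']; yaw=2*np.arctan2(y,x)%(2*np.pi)
H=t2w(-2,-97)
for g in map(float,sys.argv[1].split(',')):
    th=np.deg2rad(g)+A+np.pi/2; t=np.array([np.sin(th),-np.cos(th)])
    P=H+.12*np.array([np.cos(th),np.sin(th)])-.0172*t
    print(g,(P-p[:2]).round(4),'turn',round((th-np.pi/2+np.pi-yaw+np.pi)%(2*np.pi)-np.pi,3))
E
python3 arc.py 110,105,99,93,87,81,75,69,63,57,51,45,39,33,27,21,15,10,6,3,1,0
```

```text
t 10.8167 tcp [0.3474 0.2338 0.0471] tray [-106.1 -167.9] yaw 4.4981 F [-0.3 -0.4 -0.6] gap 0.0104 q [ 0.4   0.18 -0.64  0.75 -0.   -0.96]
110.0 [0.0049 0.0131] turn 0.007
105.0 [0.006  0.0236] turn -0.081
99.0 [0.0086 0.036 ] turn -0.185
93.0 [0.0125 0.0481] turn -0.29
87.0 [0.0176 0.0597] turn -0.395
81.0 [0.0239 0.0708] turn -0.5
75.0 [0.0313 0.0811] turn -0.604
69.0 [0.0397 0.0905] turn -0.709
63.0 [0.0491 0.0991] turn -0.814
57.0 [0.0594 0.1066] turn -0.918
51.0 [0.0703 0.113 ] turn -1.023
45.0 [0.0819 0.1182] turn -1.128
39.0 [0.0939 0.1221] turn -1.233
33.0 [0.1063 0.1248] turn -1.337
27.0 [0.1189 0.1262] turn -1.442
21.0 [0.1316 0.1263] turn -1.547
15.0 [0.1443 0.125 ] turn -1.651
10.0 [0.1546 0.1229] turn -1.739
6.0 [0.1628 0.1206] turn -1.809
3.0 [0.1688 0.1186] turn -1.861
1.0 [0.1727 0.117 ] turn -1.896
0.0 [0.1746 0.1162] turn -1.913
```

Emit:
move_arm(moves=[0.005,0.013,0,0,0.01,0.006,0.024,0,-0.08,0.01,0.0086,0.036,0,-0.185,0.01,0.0125,0.048,0,-0.29,0.01,0.0176,0.06,0,-0.395,0.01,0.024,0.071,0,-0.5,0.01,0.0313,0.081,0,-0.604,0.01,0.04,0.0905,0,-0.709,0.01,0.049,0.099,0,-0.814,0.01,0.0594,0.1066,0,-0.918,0.01,0.07,0.113,0,-1.023,0.01,0.07,0.113,0,-1.023,0.01])

```text
clock: 11.82
tcp_pos: [0.4231, 0.3498, 0.0521]
orientation: [0.002, -0.165, 0.986, 0.0]
wrist_force: [-0.5, -0.0, 0.0]
finger_gap: 0.0097
grip_force: 0.0
```

```bash
python3 arc.py 45,39,33,27,21,15,10,6,4; python3 -c "
from h import *
look('t9.png')"
```

```text
t 11.8167 tcp [0.4231 0.3498 0.0521] tray [-103.1  -29.4] yaw 3.4733 F [-0.5 -0.   0. ] gap 0.0097 q [ 0.55  0.39 -0.33  0.85 -0.    0.21]
45.0 [0.0061 0.0022] turn -0.103
39.0 [0.0182 0.0062] turn -0.208
33.0 [0.0306 0.0088] turn -0.312
27.0 [0.0432 0.0102] turn -0.417
21.0 [0.0559 0.0103] turn -0.522
15.0 [0.0685 0.009 ] turn -0.627
10.0 [0.0789 0.007 ] turn -0.714
6.0 [0.087  0.0047] turn -0.784
4.0 [0.091  0.0033] turn -0.819
tin area 248 px [202. 150.] tray [114.2  43.6]
tin area 252 px [231. 168.] tray [114.6 -40.5]
tin area 252 px [187. 175.] tray [43.4 40.1]
tin area 257 px [215. 192.] tray [ 43.4 -41.2]
```

View pics/t9.png

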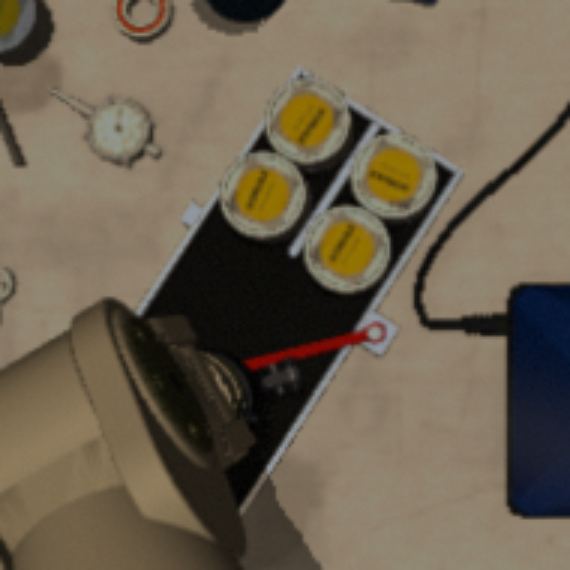

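The bar follows the fingers. It runs from the hinge at (375,332) to (245,365) and stands at about 45°. The tins haven't moved, so I continue the arc.

Emit:
move_arm(moves=[0.006,0.002,0,-0.1,0.01,0.018,0.006,0,-0.208,0.01,0.0306,0.0088,0,-0.312,0.01,0.043,0.01,0,-0.417,0.01,0.056,0.0103,0,-0.522,0.01,0.0685,0.009,0,-0.627,0.01,0.0745,0.008,0,-0.68,0.01,0.079,0.007,0,-0.714,0.01,0.083,0.006,0,-0.75,0.01,0.087,0.0047,0,-0.784,0.01,0.09,0.0035,0,-0.81,0.01,0.09,0.0035,0,-0.81,0.01])

```text
clock: 12.87
tcp_pos: [0.5101, 0.3515, 0.0511]
orientation: [0.0, 0.235, 0.972, 0.0]
wrist_force: [-0.3, -0.3, -0.5]
finger_gap: 0.0098
grip_force: 0.0
```

```bash
python3 arc.py 4,2,0,-1,-2; python3 -c "
from h import *
look()"
```

```text
t 12.8667 tcp [0.5101 0.3515 0.0511] tray [-30.1  18. ] yaw 2.6679 F [-0.3 -0.3 -0.5] gap 0.0098 q [ 0.47  0.51 -0.13  0.93 -0.    0.95]
4.0 [0.004  0.0016] turn -0.013
2.0 [0.008  0.0001] turn -0.048
0.0 [ 0.0119 -0.0016] turn -0.083
-1.0 [ 0.0138 -0.0024] turn -0.101
-2.0 [ 0.0158 -0.0033] turn -0.118
tin area 244 px [202. 150.] tray [114.   44.1]
tin area 253 px [231. 168.] tray [114.5 -40.4]
tin area 251 px [187. 175.] tray [43.3 40.1]
tin area 257 px [215. 193.] tray [ 43.2 -41.3]
```

Now the last degrees, gently, watching the force.

Emit:
move_arm(moves=[0.004,0.0013,0,-0.02,0.01,0.008,0,0,-0.05,0.01,0.01,-0.001,0,-0.07,0.01,0.012,-0.0017,0,-0.083,0.01,0.0138,-0.0026,0,-0.083,0.01,0.0138,-0.0026,0,-0.083,0.01])

```text
clock: 13.42
tcp_pos: [0.5229, 0.3494, 0.0504]
orientation: [-0.001, 0.274, 0.962, 0.0]
wrist_force: [-2.6, 2.6, 1.3]
finger_gap: 0.0099
grip_force: 1.8
```

```bash
python3 arc.py 0,-1,-2,-3
```

```text
t 13.4167 tcp [0.5229 0.3494 0.0504] tray [-18.2  23. ] yaw 2.5855 F [-2.6  2.6  1.3] gap 0.0099 q [ 0.46  0.53 -0.11  0.94  0.    1.02]
0.0 [-0.0009  0.0006] turn -0.001
-1.0 [ 0.0011 -0.0003] turn -0.018
-2.0 [ 0.003  -0.0012] turn -0.036
-3.0 [ 0.0049 -0.0021] turn -0.053
```

Emit:
move_arm(moves=[0.0015,-0.0009,0,0,0.01,0.003,-0.0018,0,0,0.01,0.003,-0.0018,0,0,0.01])

```text
clock: 13.67
tcp_pos: [0.5233, 0.3491, 0.0503]
orientation: [-0.003, 0.274, 0.962, 0.001]
wrist_force: [-9.9, 6.6, 5.5]
finger_gap: 0.01
grip_force: 5.6
```

```bash
python3 arc.py 0; python3 -c "
from h import *
look()"
```

```text
t 13.6667 tcp [0.5233 0.3491 0.0503] tray [-17.7  22.9] yaw 2.5874 F [-9.9  6.6  5.5] gap 0.01 q [ 0.46  0.53 -0.1   0.94  0.01  1.01]
0.0 [-0.0012  0.0009] turn -0.003
tin area 244 px [202. 150.] tray [114.2  43.9]
tin area 252 px [231. 168.] tray [114.5 -40.3]
tin area 250 px [187. 175.] tray [43.4 40. ]
tin area 253 px [215. 192.] tray [ 43.5 -41.4]
```

The bar is hard against its stop. I back straight off along -x, then lift clear and look.

Emit:
move_arm(moves=[-0.012,0.0075,0,0,0.01,-0.03,0.0187,0,0,0.01,-0.045,0.028,0.03,0,0.01,-0.06,0.037,0.07,0,0.01,-0.09,0.056,0.1,0,0.01,-0.11,0.06,0.13,0,0.01,-0.11,0.06,0.13,0,0.01])

```text
clock: 14.3
tcp_pos: [0.4153, 0.4106, 0.1876]
orientation: [0.003, 0.273, 0.962, 0.004]
wrist_force: [0.7, 0.5, 0.1]
finger_gap: 0.01
grip_force: 0.0
```

```bash
python3 -c "
from h import *
st(); look('t12.png')"
```

```text
t 14.3 tcp [0.4153 0.4106 0.1876] tray [-141.9   18.1] yaw 2.5888 F [0.7 0.5 0.1] gap 0.01 q [ 0.64  0.34 -0.04  1.18  0.    1.19]
tin area 251 px [202. 150.] tray [114.2  43.7]
tin area 260 px [231. 168.] tray [114.1 -40.6]
tin area 258 px [187. 174.] tray [43.5 40.2]
tin area 267 px [215. 192.] tray [ 43.5 -41.1]
```

View pics/t12.png

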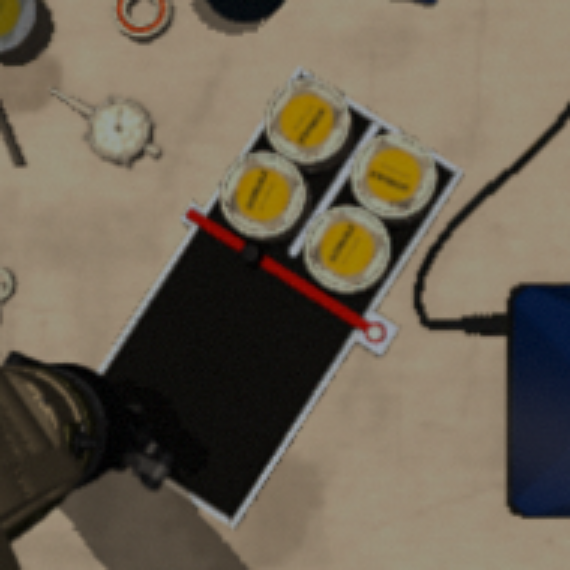

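The bar lies straight across the mouths, from the hinge at (375,332) to the stop at (190,213). All four tins are seated on their marks and the arm is clear.

```bash
python3 -c "
from h import *
print(env.hand_in())"
```

```text
the job is handed in; nothing more can be done
None
```

The job is handed in: all four tins measured within about 3 mm of their marks, the red bar is shut against its stop, and the arm is clear, at about 14 s of the 62 s allowed; no verdict was returned.

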